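Hold a firebrick strip on the sawing board for the next cut

TASK

I am sawing kiln plugs from a strip of soft firebrick. Take the plug I have just sawn off the sawing board and stand it upright on the round clay batt; then bring the strip up along the fence until its end meets the stop block, and hold it there for the saw with one firm slanting push, squarely against the fence and down on the board at once, gripping it well to the left of the saw slot. Finish while you are still pressing and do not let go; leave the small pot, stamp, rib and loop tool where they are.

Things in the scene. Friction and masses are not known exactly. Their poses are not given: they have to be found in the camera images.
- corner (a point): The inner corner of the sawing board: the point where the fence's near face, the stop block's left face and the bed's top meet (18 mm above the table top). x points away from the robot into the fence, y to the left along the fence, z up. The sawing board is a fixed bench hook, 320 mm front to back and 400 mm wide, square to the robot, hooked over the table's front edge; it stands at a different place along that edge each time.
- saw_slot (a point): The foot of the 4 mm wide saw slot that splits the fence, on the fence's near face at bed height, 49 mm to the left of the stop block's face. Same axes as corner. The saw comes down here, so the grip (the point between the finger pads) has to be at least 25 mm to the left of it along the fence at the end.
- bed: The flat plywood bed of the sawing board, 18 mm thick. Its origin lies on the table top under the bed's centre: 130 mm nearer than the fence's near face and 165 mm left of the stop block's left face.
- fence: The wooden fence along the far side of the bed, 400 mm long, 30 mm thick, only 28 mm high above the bed, fixed. Same origin and axes as the bed. At its right end the fixed stop block (35 mm along the fence, reaching 60 mm from the fence towards the robot, 40 mm high above the bed, with a wing nut up to 56 mm above the bed on top) closes it off.
- strip_mid (a point): Centre (half-way up) of the loose strip of pale soft firebrick, 180 mm long (its y axis), 50 mm wide (x), 64 mm high, 0.3 to 0.5 kg; both ends alike. It starts on the left part of the bed, askew by up to 0.25 rad, its middle 60 to 95 mm in front of the fence's face. Home, its centre lies 25 mm in front of the fence's face, 90 mm left of the stop's face, 32 mm above the bed.
- strip: The same strip; origin at the centre of its underside, same axes. It drags on the bed as rough brick on wood does, with about 0.6 of the force that presses it down: leaning hard on it before it has met the fence jams it short.
- plug_mid (a point): Centre (half-way up) of the loose plug sawn off before: pale soft firebrick, 50 mm (its x axis) by 46 mm (its y axis), 64 mm high (z), 0.1 kg. It stands on the bed between the strip and the stop block, clear of both and of the fence, turned a little.
- plug: The same plug; origin at the centre of its underside, same axes.
- batt: The loose round clay batt, a flat disc 137 mm across and 14 mm thick, on the table to the right of the sawing board; origin at the centre of its underside, its flat top 13 to 14 mm above the table.
- small_pot: Bystander: small pale pot, 60 mm across and 46 mm high, beyond the batt; origin at the centre of its underside.
- stamp: Bystander: small wooden stamp, 26 mm across, 53 mm high, standing beyond the board to the right; origin at the centre of its underside.
- rib: Bystander: flat wooden half-moon rib, 36 x 90 x 8 mm, lying behind the board; origin at the middle of its underside.
- loop_tool: Bystander: loop tool 178 mm long (its y axis), 24 mm wide, 12 mm thick, lying to the left of the board; origin at the middle of its underside.
Things that resemble listed ones, but are neither listed nor needed, are in the scene too. Of the things that look like the batt, the smaller one is meant.

How it is judged:
By the outcome, as a careful person would: the job done as asked, in the order asked, and still so for the second after the job is handed in, while the arm keeps its last pose, push and grip.
It also fails if it takes over 64 s, if anything falls off the work surface, if the arm or the gripper's body presses on something with over 40 N, if the wrist force passes 120 N, or if a joint passes its speed limit or range.

ROBOT

A 6-joint arm with a two-finger parallel gripper is mounted at the origin on a cart in front of the work surface, level with it; the furniture and walls round the work are solid. World frame = base frame: x ahead of the robot, y to its left, z up, the work surface at z = 0. Lengths are in m, angles in rad, forces in N, time in s.
With the tool pointing down it reaches from about 0.275 to 0.75 m from the base axis. Payload 10.2 kg.
Tool frame: the origin (TCP) lies midway between the tips of the shut fingers; the grasp point (between the pads) lies 19 mm behind it (env.hold_point_z is the distance from the TCP to the grasp point, in m); z points along the fingers, y is the line along which they close (so a half turn about z gives the same grasp; the last joint's range is limited). The gripper opens to 85 mm and grips with 20 to 120 N. Pads are 22 mm wide; open, the fingers measure 114 mm over their backs; the gripper's body (76 mm by 85 mm) begins 54 mm behind the grasp point. The pads swing forward as they close: fully open they stand 13 mm farther back than shut.
Start: joints at [1.033, 0.313, 1.498, -0, 1.331, -0.223], TCP at [0.163, 0.499, 0.231] pointing down, gripper open.
Joint ranges: [-2.94, 2.94], [-0.97, 2.17], [0.19, 2.56], [-1.23, 4.37], [0.02, 3.11], [-2.88, 2.88]. Speed limits (rad/s): [2.39, 2.39, 3.01, 3.14, 3.14, 3.14].

INTERFACE

Orientations are given as a unit quaternion [x, y, z, w].
In Python, from bench import env, kinematics, monitor, eyes, job gives the robot as it stands. The module is installed in compiled form; this text tells all that it offers. Calls block until the motion is done:
- env.reach(position, orientation): joint-space move of the TCP to a pose.
- env.movel(position, velocity=0.15, frame=None, guard=None): straight line of the TCP; frame=None keeps the orientation; velocity is the mean speed in m/s. With guard (N) it stops when the force on the tool has changed by that much, and returns True; else False.
- env.set_joints(angles): joint-space move.
- env.release() and env.close_gripper(effort=None): open the fingers fully, or close them until they stop; effort is the grip in N (None keeps the last).
- env.hold(seconds).
- kinematics.ik(position, orientation): joint angles nearest the present ones, or None.
- monitor.sense(): the state.
- eyes.grab_frame(name): name is "side" or "top" or "wrist"; returns a dict with "frame" (400x640x3 uint8, red, green, blue), "mtx" (3x3 intrinsics, pixels), "view" (4x4, takes a point from world to camera coordinates). Camera axes: x right, y down, z forward; pixel columns grow to the right and rows downward; lengths in m; the calibration is good to about 2 mm. A picture is of the moment at which its call begins. There is no depth.
A pose or a line that the arm cannot do raises env.MotionError and nothing moves.
- job.hand_in(): hands the job in; it is judged then, once.
The state is a dict: "clock": time; "joints": joint angles; "qvel": joint speeds; "joint_efforts": joint torques, N m; "position": TCP position; "ee_rot": TCP orientation; "contact_force": force on the tool from outside, world axes, zero at the start; "ft_torque": the same for the moment, N m; "finger_gap": opening from 0.0 (shut) to 1.0 (fully open); "gripper_force": force on a finger pad.
Only numpy, scipy, OpenCV 4.12 (cv2) and the standard library are available. Lean on these libraries where they do the work, as an engineer would, in place of code of your own. Each camera call takes 0.05 s, during which the arm holds its last target. There are 200 camera calls.

## Working session

There is one attempt and no reset: what is moved stays moved. The work goes in short steps, each a Python script; the robot and the scene stay as the last script left them, time stands still between calls to the robot, and variables do not carry over. Pictures are saved under pics/ and viewed, at most 10 in all, crops included, and the job is handed in when it is done.

```bash
mkdir -p pics
python3 - <<'E'
from bench import env,kinematics,monitor,eyes,job
import cv2,numpy as np
for n in("side","top"):
    f=eyes.grab_frame(n); cv2.imwrite(f"pics/{n}0.png",f["frame"][:,:,::-1]); print(n,f["mtx"].tolist(),np.round(f["view"],4).tolist())
s=monitor.sense(); print(s)
E
```

```text
side [[399.82827919319067, 0.0, 322.98602530014836], [0.0, 399.82827919319067, 205.01397917274065], [0.0, 0.0, 1.0]] [[0.9989, 0.0455, 0.0071, -0.5523], [0.0332, -0.6037, -0.7965, -0.0057], [-0.0319, 0.7959, -0.6046, 1.4671], [0.0, 0.0, 0.0, 1.0]]
top [[383.1738457564691, 0.0, 313.74009087985365], [0.0, 383.1738457564691, 202.37637316645515], [0.0, 0.0, 1.0]] [[0.0286, -0.9993, 0.0229, -0.1286], [-0.9909, -0.0314, -0.1308, 0.5807], [0.1314, -0.0189, -0.9911, 1.3062], [0.0, 0.0, 0.0, 1.0]]
{'clock': 0.1, 'joints': array([ 1.03259902e+00,  3.13359424e-01,  1.49838543e+00,  5.30903429e-06,
        1.33101986e+00, -2.23397572e-01]), 'qvel': array([ 0.0007658 , -0.00042582, -0.00392023,  0.0003788 , -0.00180236,
        0.00114953]), 'joint_efforts': array([ 2.82132984e-03, -4.12898040e+01, -2.60141873e+01, -1.90088249e-04,
        3.01519911e-03,  4.49265610e-05]), 'position': array([0.16243413, 0.49898226, 0.23080087]), 'ee_rot': array([ 1.56751345e-01,  9.87637926e-01, -5.43093518e-04, -2.20197928e-04]), 'contact_force': array([-0.559454  ,  0.84020913, -0.3758408 ]), 'ft_torque': array([ 0.01741101, -0.02331098,  0.0263686 ]), 'gripper_force': 0.0, 'finger_gap': 0.99636429993156}
```

View pics/top0.png

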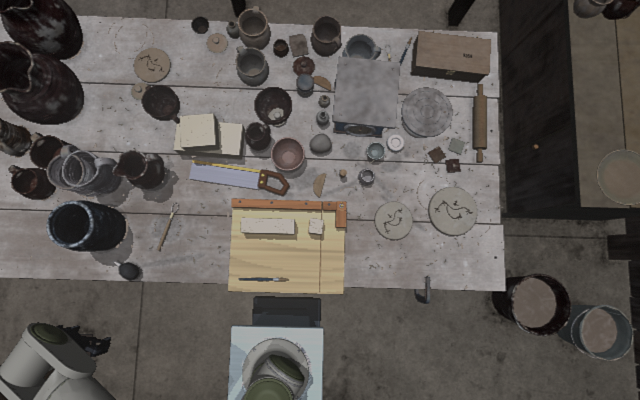

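View pics/side0.png

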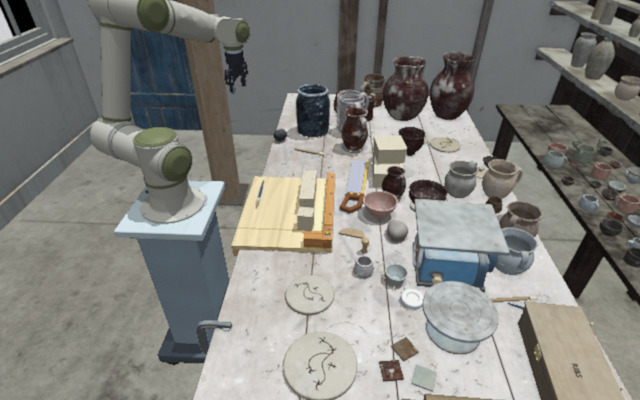

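The top view shows the board at columns 230–345 and rows 198–293, the strip near (268,226), the plug near (316,227), the stop at (341,215), and the smaller batt at (394,220). I'll zoom in for pixel-accurate corners.

Run:
```python
import cv2
i=cv2.imread("pics/top0.png")
cv2.imwrite("pics/crop1.png",cv2.resize(i[190:260,225:355],None,fx=6,fy=6,interpolation=cv2.INTER_CUBIC))
```

```text
(no output)
```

View pics/crop1.png

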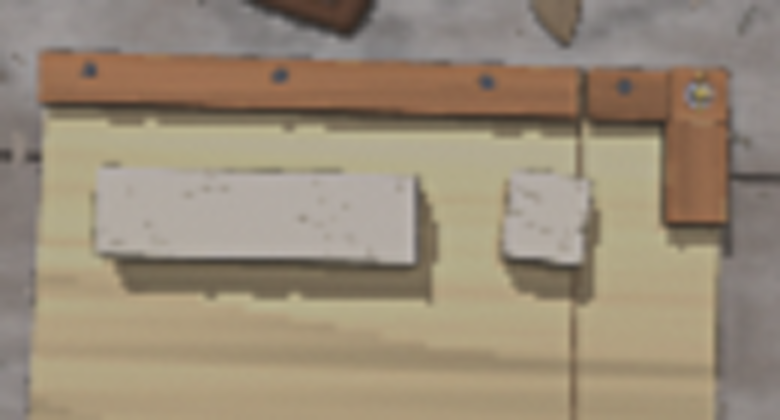

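The crop shows the fence's front top edge running (40,103)–(582,117), and the stop's near-left top corner at (666,222). The strip's top corners are (97,168), (417,176), (415,264), (95,256). The plug's top corners are (510,172), (590,180), (584,265), (503,260).

```bash
cat > h.py <<'E'
from bench import env,kinematics,monitor,eyes,job
import cv2,numpy as np
from scipy.spatial.transform import Rotation as R
def w(f,u,v,z):
    V=f["view"]; d=V[:3,:3].T@np.linalg.inv(f["mtx"])@[u,v,1]; c=-V[:3,:3].T@V[:3,3]
    return c+d*(z-c[2])/d[2]
def down(yaw,tilt=0):  # tool y axis at angle yaw from world x about z
    # z down, y=(cos,sin,0), x=y x z
    y=np.array([np.cos(yaw),np.sin(yaw),0]); z=np.array([0,0,-1.]); x=np.cross(y,z)
    return R.from_matrix(np.c_[x,y,z]).as_quat()
def st():
    s=monitor.sense(); print("t",round(s["clock"],2),"p",np.round(s["position"],4),"F",np.round(s["contact_force"],1),"gap",round(s["finger_gap"],3),"gf",round(s["gripper_force"],1)); return s
E
python3 - <<'E'
from h import *
f=eyes.grab_frame("top")
print("cam",-f["view"][:3,:3].T@f["view"][:3,3])
g=lambda u,v,z:w(f,225+(u+.5)/6-.5,190+(v+.5)/6-.5,z)
for n,z,P in(("fence",.046,[(40,103),(582,117)]),("stop",.058,[(666,222),(726,222)]),("strip",.082,[(97,168),(417,176),(415,264),(95,256)]),("plug",.082,[(510,172),(590,180),(584,265),(503,260)]),("boardL",.018,[(33,400)])):
    Q=np.array([g(*p,z) for p in P]); print(n,Q[:,:2].round(4).tolist(),Q.mean(0).round(4))
img=f["frame"][195:245,370:418]; 
cv2.imwrite("pics/b.png",cv2.resize(img[:,:,::-1],None,fx=8,fy=8,interpolation=cv2.INTER_CUBIC))
print("batt guess",w(f,394,220,.014), "big", w(f,453,211,.014))
E
```

```text
cam [ 0.40746268 -0.08557401  1.37350908]
fence [[0.5591, 0.175], [0.5607, -0.139]] [0.5599 0.018  0.046 ]
stop [[0.5003, -0.1882], [0.5013, -0.2227]] [ 0.5008 -0.2055  0.058 ]
strip [[0.5193, 0.134], [0.5203, -0.0455], [0.4708, -0.0461], [0.47, 0.1325]] [0.4951 0.0437 0.082 ]
plug [[0.5241, -0.0978], [0.521, -0.143], [0.4731, -0.1408], [0.4745, -0.0953]] [ 0.4982 -0.1192  0.082 ]
boardL [[0.3885, 0.1747]] [0.3885 0.1747 0.018 ]
batt guess [ 0.53325896 -0.40026741  0.014     ] big [ 0.57227989 -0.61356924  0.014     ]
```

View pics/b.png

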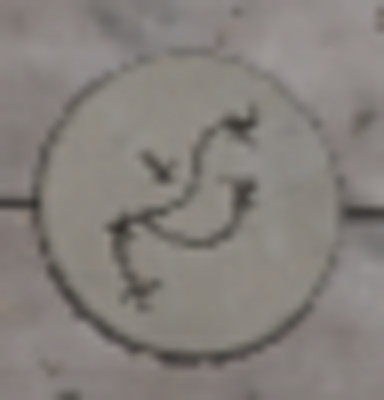

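The batt top is centred at pixel (393.4,219.8), which gives about (0.534,-0.399). All measured sizes agree with the given ones: strip 180×50, fence x≈0.560, stop y≈-0.188. Next I'll pick the plug.

Run:
```python
from h import *
q=[down(np.pi/2-.055),down(-np.pi/2-.055)]
p=[.498,-.119,.17]
J=[kinematics.ik(p,o) for o in q]; B=[kinematics.ik([.534,-.399,.15],o) for o in q]
print([None if j is None else j.round(2) for j in J+B])
o=q[0] if J[1] is None or (J[0] is not None and abs(J[0][5])<abs(J[1][5])) else q[1]
env.reach(p,o); st()
f=eyes.grab_frame("wrist"); cv2.imwrite("pics/w1.png",f["frame"][:,:,::-1]); np.savez("w1",view=f["view"],mtx=f["mtx"])
```

```text
[array([-0.46,  0.34,  1.63, -0.  ,  1.17, -1.98]), array([-0.46,  0.34,  1.63, -0.  ,  1.17,  1.16]), array([-0.82,  0.69,  1.12, -0.  ,  1.33, -2.33]), array([-0.82,  0.69,  1.12, -0.  ,  1.33,  0.81])]
t 2.65 p [ 0.4982 -0.1184  0.1701] F [0.  0.4 0. ] gap 0.995 gf 0.0
```

View pics/w1.png

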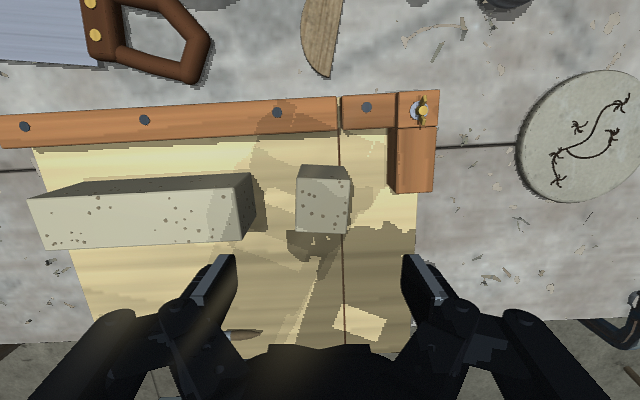

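The wrist view shows the plug at columns 295–350 and rows 165–233, and the stop corner at about (398,193). I'll check my estimates by projecting them into this view.

Run:
```python
from h import *
f=dict(np.load("w1.npz"))
print("cam",-f["view"][:3,:3].T@f["view"][:3,3])
def pr(p):
    c=f["view"][:3,:3]@p+f["view"][:3,3]; c=f["mtx"]@c; return (c[:2]/c[2]).round(0)
for n,P in(("plug top",[(.5241,-.0978,.082),(.521,-.143,.082),(.4731,-.1408,.082),(.4745,-.0953,.082)]),("plug bot",[(.5241,-.0978,.018),(.521,-.143,.018)]),("stop",[(.5003,-.1882,.058)]),("fence",[(.5591,.175,.046),(.5607,-.139,.046)]),("strip",[(.5193,.134,.082),(.5203,-.0455,.082),(.4708,-.0461,.082)]),("batt",[(.534,-.3985,.014)])):
    print(n,[pr(np.array(p)).tolist() for p in P])
```

```text
cam [ 0.57690456 -0.12300785  0.31198332]
plug top [[291.0, 179.0], [346.0, 180.0], [345.0, 233.0], [293.0, 234.0]]
plug bot [[297.0, 165.0], [340.0, 165.0]]
stop [[393.0, 193.0]]
fence [[-2.0, 148.0], [337.0, 128.0]]
strip [[19.0, 199.0], [229.0, 186.0], [238.0, 240.0]]
batt [[588.0, 139.0]]
```

The projections agree to within about 4 px, so I'll grasp and place.

Run:
```python
from h import *
env.movel([.498,-.1205,.036],velocity=.12,guard=15); st()
env.close_gripper(30); st()
env.movel([.498,-.1205,.17],velocity=.15); st()
o=monitor.sense()["ee_rot"]
env.reach([.534,-.399,.15],o); s=st()
hit=env.movel([.534,-.399,.045],velocity=.12)
hit=env.movel([.534,-.399,.028],velocity=.025,guard=4); print(hit); st()
f=eyes.grab_frame("side"); cv2.imwrite("pics/s1.png",cv2.resize(f["frame"][230:350,230:390,::-1],None,fx=4,fy=4))
```

```text
t 3.97 p [ 0.4984 -0.1207  0.0366] F [ 0.3 -0.1  0.1] gap 1.001 gf 0.0
t 4.42 p [ 0.4982 -0.1206  0.0364] F [-0.1  0.6  6. ] gap 0.542 gf 30.7
t 5.46 p [ 0.4976 -0.1203  0.1691] F [-0.7 -0.7 -1. ] gap 0.537 gf 30.4
t 6.55 p [ 0.5344 -0.3978  0.1501] F [ 0.3 -0.4 -0.7] gap 0.542 gf 30.4
True
t 8.12 p [ 0.5339 -0.3988  0.0312] F [-0.6  0.8  3.4] gap 0.538 gf 30.3
```

View pics/s1.png

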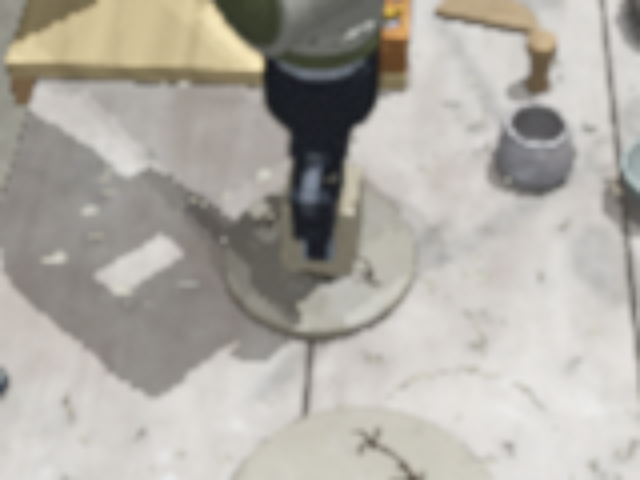

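The plug stands at the centre of the batt. I'll release it and take the strip.

Run:
```python
from h import *
env.release()
env.movel([.534,-.3988,.17],velocity=.15); st()
f=eyes.grab_frame("top"); cv2.imwrite("pics/t2.png",f["frame"][:,:,::-1])
p=[.495,.063,.14]
c=[(o,kinematics.ik(p,o)) for o in (down(0),down(np.pi))]
o=min((x for x in c if x[1] is not None),key=lambda x:abs(x[1][5]))[0]
env.reach(p,o); st()
print(env.movel([.495,.063,.051],velocity=.1,guard=15)); st()
env.close_gripper(80); st()
print(env.movel([.527,.063,.051],velocity=.05,guard=15)); st()
print(env.movel([.550,.063,.051],velocity=.02,guard=8)); s=st()
x,_,z=s["position"]
print(env.movel([x,-.065,z],velocity=.05,guard=12)); st()
print(env.movel([x,-.095,z],velocity=.02,guard=8)); st()
f=eyes.grab_frame("top"); cv2.imwrite("pics/t3.png",cv2.resize(f["frame"][180:270,225:425,::-1],None,fx=4,fy=4,interpolation=cv2.INTER_CUBIC))
```

```text
t 9.72 p [ 0.5337 -0.3985  0.1689] F [ 0.3  0.2 -0.3] gap 1.002 gf 0.0
t 11.47 p [0.4955 0.0623 0.1401] F [ 0.3 -0.5  0.4] gap 1.001 gf 0.0
False
t 12.52 p [0.4954 0.0629 0.0515] F [ 0.7  0.2 -0.2] gap 1.002 gf 0.0
t 12.94 p [0.4953 0.063  0.0516] F [-0.7  0.2  5.4] gap 0.571 gf 84.0
True
t 13.17 p [0.4958 0.063  0.0517] F [-0.7 -0.8  4.5] gap 0.57 gf 83.8
True
t 13.6 p [0.4959 0.063  0.0517] F [-1.2 -0.2  4.2] gap 0.571 gf 83.8
False
t 16.31 p [ 0.4958 -0.0651  0.0517] F [-0.4  4.7  6.3] gap 0.572 gf 83.9
True
t 17.14 p [ 0.4957 -0.0786  0.0517] F [0.2 2.2 3.7] gap 0.575 gf 83.6
```

View pics/t3.png

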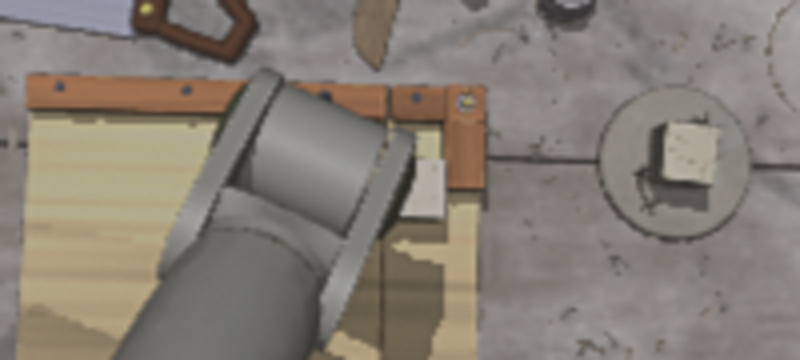

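The guard tripped on breakaway in x, so the strip slid to the stop about 40 mm short of the fence. The plug stands upright on the batt at about (690,153). I'll back off in y, take off the downward load, go to the fence, then slide along it.

Run:
```python
from h import *
z=.0525
env.movel([.496,-.045,z],velocity=.06); st()
env.movel([.527,-.045,z],velocity=.05); st()
print(env.movel([.550,-.045,z],velocity=.015,guard=8)); s=st()
x=s["position"][0]
env.movel([x,-.070,z],velocity=.04); st()
print(env.movel([x,-.095,z],velocity=.015,guard=8)); st()
env.hold(.2); st()
```

```text
t 17.9 p [ 0.4958 -0.0448  0.0523] F [-1.2 -0.1 -3.8] gap 0.572 gf 82.9
t 18.67 p [ 0.5268 -0.0449  0.0524] F [-1.1  0.1 -3.3] gap 0.571 gf 82.9
True
t 19.35 p [ 0.5327 -0.0449  0.0519] F [ 1.1  1.4 -0.4] gap 0.576 gf 83.4
t 20.13 p [ 0.5326 -0.07    0.0523] F [ 0.  -0.3 -2.8] gap 0.57 gf 83.3
True
t 20.94 p [ 0.5325 -0.0786  0.0521] F [0.7 2.  0.2] gap 0.569 gf 83.6
t 21.14 p [ 0.5324 -0.0785  0.0519] F [1.2 1.3 2.3] gap 0.57 gf 83.8
```

Run:
```python
from h import *
y=-.0790;z=.0519
for x in (.534,.536,.538):
    env.movel([x,y,z],velocity=.01); env.hold(.1); s=st()
    if s["contact_force"][0]<-20: break
np.save("x.npy",x)
```

```text
t 21.61 p [ 0.533  -0.0786  0.052 ] F [-5.4  3.5  6.8] gap 0.571 gf 84.6
t 22.06 p [ 0.5332 -0.0786  0.052 ] F [-17.2   2.   15.4] gap 0.572 gf 85.5
t 22.51 p [ 0.5334 -0.0786  0.0521] F [-27.6   0.3  23.5] gap 0.569 gf 86.5
```

Run:
```python
from h import *
env.movel([.539,-.0795,.0505],velocity=.01); env.hold(.3); st()
env.movel([.5395,-.0797,.0498],velocity=.01); env.hold(.5); s=st(); print(R.from_quat(s["ee_rot"]).as_matrix().round(3).tolist())
f=eyes.grab_frame("side"); cv2.imwrite("pics/s2.png",cv2.resize(f["frame"][160:330,220:400,::-1],None,fx=3.5,fy=3.5,interpolation=cv2.INTER_CUBIC))
```

```text
t 23.13 p [ 0.5334 -0.0786  0.0521] F [-40.7   4.7  42.9] gap 0.572 gf 88.7
t 23.88 p [ 0.5335 -0.0786  0.0521] F [-46.7   6.4  52.6] gap 0.572 gf 89.8
[[-0.002, 1.0, -0.027], [1.0, 0.002, 0.007], [0.007, -0.027, -1.0]]
```

View pics/s2.png

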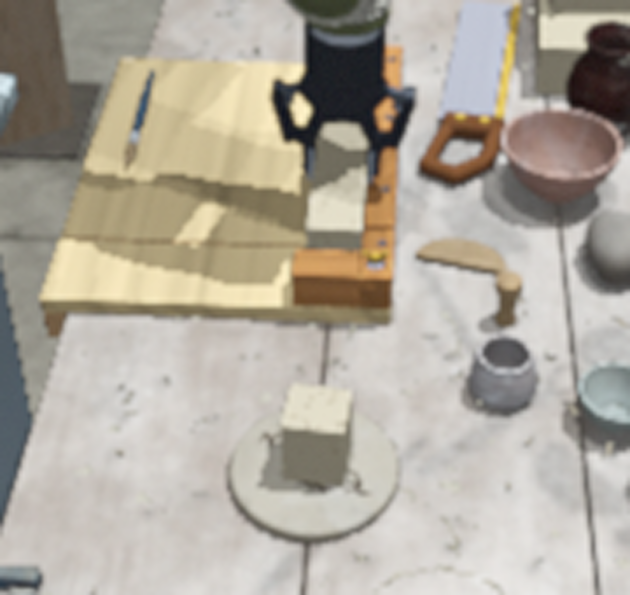

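The strip's end is at the stop block and it lies along the fence, with the grip well left of the slot and the plug upright on the batt. The push has tilted the tool 1.5° through compliance, so I'll correct that to keep the strip flat.

Run:
```python
from h import *
a=R.from_quat(monitor.sense()["ee_rot"]); n=min((R.from_quat(down(0)),R.from_quat(down(np.pi))),key=lambda r:(r*a.inv()).magnitude())
err=a*n.inv(); print(err.as_rotvec().round(4))
env.movel([.539,-.0797,.0500],velocity=.01,frame=(err.inv()*n).as_quat()); env.hold(.4); s=st()
print((R.from_quat(s["ee_rot"])*n.inv()).as_rotvec().round(4), s["ft_torque"].round(2))
```

```text
[0.0072 0.0274 0.0021]
t 24.58 p [ 0.5334 -0.0788  0.0513] F [-37.9   3.2  43.5] gap 0.569 gf 90.7
[-0.0047 -0.0118  0.    ] [0.53 6.98 0.17]
```

Run:
```python
from h import *
a=R.from_quat(monitor.sense()["ee_rot"]); n=min((R.from_quat(down(0)),R.from_quat(down(np.pi))),key=lambda r:(r*a.inv()).magnitude())
c=R.from_rotvec([-.0043,-.0192,-.0021])
env.movel([.539,-.0797,.0498],velocity=.01,frame=(c*n).as_quat()); 
for _ in range(3):
    env.hold(.4); s=st()
    print((R.from_quat(s["ee_rot"])*n.inv()).as_rotvec().round(4), s["ft_torque"].round(2))
f=eyes.grab_frame("wrist"); cv2.imwrite("pics/w2.png",f["frame"][:,:,::-1])
```

```text
t 25.23 p [ 0.5334 -0.0787  0.0513] F [-40.5   3.8  44.8] gap 0.572 gf 90.5
[-0.0019 -0.0042  0.0001] [0.5  6.48 0.31]
t 25.63 p [ 0.5334 -0.0787  0.0513] F [-41.8   3.7  45. ] gap 0.576 gf 90.5
[-0.002  -0.0041  0.0002] [0.56 6.41 0.25]
t 26.03 p [ 0.5334 -0.0787  0.0514] F [-41.    3.5  44.8] gap 0.575 gf 90.5
[-0.002  -0.0041  0.0001] [0.57 6.43 0.23]
```

View pics/w2.png

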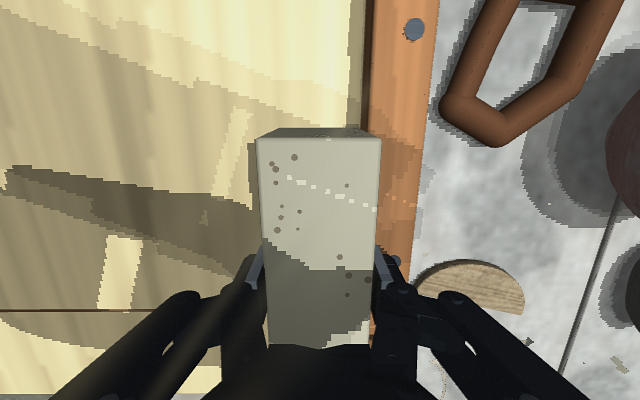

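The wrist view shows the strip lying parallel and flush to the fence, with its edge at columns 370–380. The push is steady at about 41 N into the fence and 45 N down, so I'm handing in.

```bash
python3 -c "
from bench import job
print(job.hand_in())"
```

```text
the job is handed in; nothing more can be done
None
```

The job is handed in at about 26 s. The plug stands upright on the smaller batt, and the strip is held against the stop with about 41 N into the fence and 45 N down, gripped about 60 mm left of the saw slot; the strip first touched the stop while still short of the fence, so I backed it off and brought it up along the fence.

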